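Move the chest's lid stay to its end hole

TASK

The tin sewing chest stands on end, its lid propped open like a door by a flat brass stay. Lift the stay off its pin and set the small round hole nearest the thumb grip down over the pin instead, fully home, so that the lid stands wider open, then let go. Feel for the pin gently, without forcing the stay against it, and leave the thimbles, teacup and darning mushroom where they are.

Things in the scene. Friction and masses are not known exactly. Their poses are not given: they have to be found in the camera images.
- chest: Tin chest standing on end, fixed to the shelf: 120 mm deep (x -70 to +50), 200 mm wide (y -100 to +100), 170 mm high, open on its +x side. Origin: centre (x=0, y=0) of its underside, z up; +x points out of the open side, away from the robot's base. Its flat top, at z = 170 mm, carries the pin.
- pin_mark (a point): Middle of the pin's slotted foot plate, at (0, -20, 180) mm in the chest's frame, level with the top of the pin's shoulder, where the stay's underside lies when fully home. The pin is clamped somewhere along the plate's slot, up to 7 mm from this mark either way (not measured); the slot runs along (-0.893, -0.451, 0) in the chest's frame. The pin stays firmly where it is clamped.
- plate_end (a point): End of that foot plate nearest the robot, 20 mm from pin_mark along the slot, at the same height. The pin that stands on the plate: upright brass, 8 mm in diameter, flat tip (edge bevelled 1 mm) 14 mm above its shoulder; the shoulder is 18 mm in diameter.
- lid_hinge (a point): On the lid's upright hinge axis, at (55, 100, 170) mm in the chest's frame.
- lid (a joint): Opening q of the lid in rad: 0 shut, about 0.63 at the start, at most 1.8. A tin panel 200 mm wide on an upright hinge; it opens counter-clockwise seen from above, and stays where it is left (friction 0.06 N m). The stay's pivot is on its top edge, in the chest's frame at lid_hinge + (100 sin q, -100 cos q) mm.
- stay: Flat brass bar, 26 mm wide, 5 mm thick, 0.2 kg. Origin on its pivot on the lid, at the underside; x along the bar towards the thumb grip, z up. On the pivot it swivels freely about the upright axis and tilts freely up (to 0.6 rad) about the level axis across the bar. Level when fully home. Soft brass, like the pin: the two must not press on each other with more than 20 N.
- end_hole (a point): Small round hole, 10 mm in diameter, nearest the thumb grip, 160 mm from the pivot; the point is its centre at the bar's underside. This is the hole to be put over the pin.
- slot (a point): Worn oblong hole, 32 mm along the bar by 13 mm across, its centre 118 mm from the pivot, at the underside. The pin stands in it at the start.
- inner_hole (a point): Another small round hole, 10 mm, 78 mm from the pivot, at the underside. Not to be used.
- grip (a point): Point in the middle of the thumb grip: an upright brass block on the end of the bar, 26 mm along the bar, 14 mm across, its top 33 mm above the bar's underside (28 mm above its upper face). The point is 199 mm from the pivot, 27 mm above the underside. Pinch it across the bar from above; the bar below it is wider (26 mm), so the fingertips must stay above the bar.
- brass_thimble: Dented brass thimble standing on the chest's top, at the lid hinge's side (+y of the chest), 20 mm wide, 24 mm high; origin at its underside. Leave alone.
- glass_thimble: Pressed glass thimble on the glass shelf between the chest and the robot, 20 mm wide, 24 mm high; origin at its underside. Leave alone.
- mushroom: Wooden darning mushroom standing on the shelf, 72 mm wide, 92 mm high; origin at its underside. Leave alone.
- teacup: Porcelain doll's teacup on the shelf, 64 mm wide, 45 mm high; origin at its underside. Leave alone.

How it is judged:
By the outcome, as a careful person would: the job done as asked, in the order asked, and still so for the second after the job is handed in, with the robot touching nothing.
It also fails if it takes over 53 s, if anything falls off the work surface, if the arm or the gripper's body presses on something with over 40 N, if the wrist force passes 120 N, or if a joint passes its speed limit or range.

ROBOT

A 7-joint arm with a two-finger parallel gripper is mounted at the origin on the work surface. World frame = base frame: x ahead of the robot, y to its left, z up, the work surface at z = 0. Lengths are in m, angles in rad, forces in N, time in s.
With the tool pointing down it reaches from about 0.425 to 0.925 m from the base axis. Payload 6.8 kg.
Tool frame: the origin (TCP) lies on the centre line of the jaws, within the pads' length; the fingertips stand ahead of it and the grasp point (between the pads) lies 11 mm behind it (r.tcp_to_tips is the z of the fingertips in the tool frame, in m); z points along the fingers, y is the line along which they close (so a half turn about z gives the same grasp; the last joint's range is limited). The gripper opens to 85 mm and grips with 20 to 120 N. Pads are 22 mm wide; open, the fingers measure 114 mm over their backs; the gripper's body (76 mm by 85 mm) begins 54 mm behind the grasp point. The pads swing forward as they close: fully open they stand 13 mm farther back than shut.
Start: joints at [-1.385, 0.477, 0.022, 1.555, -0.011, 1.109, -0.083], TCP at [0.195, 0.646, 0.239] pointing down, gripper open.
Joint ranges: [-2.96, 2.96], [-0.34, 2.1], [-1.41, 1.46], [0.24, 2.44], [-1.37, 4.51], [0.17, 1.92], [-2.96, 2.96]. Speed limits (rad/s): [2.39, 2.39, 3.14, 3.14, 3.14, 3.14, 3.14].

INTERFACE

Orientations are given as a rotation vector (axis times angle).
In Python, from bench import r, optics gives the robot as it stands.
- The arm moves only by the shell command python3 -m creep 'ROWS' [FORCE]. ROWS is a JSON object whose one key "rows" holds a list of rows, each a list of 7 numbers: the shift along the tool's x, y, z in units of 25 mm (1.0 is 25 mm), then the turn, a rotation vector about the tool's x, y, z in units of 8 degrees (1.0 is 8 degrees), then the finger opening in mm, from 0 to 85.4. A call has 1 to 10 rows; each row is the pose to reach, as a shift and turn from the pose commanded when the call began, along the tool's axes at that moment; what a row does not reach only later rows make up. A row lasts 1/8 s, in which the tool goes at most 62.5 mm and 10.7 degrees, less where a joint would pass 70% of its speed; a pose out of reach is approached as far as the arm can. A call with a gripper value outside its range is refused whole. The fingers move at their own pace and stop on an object; FORCE is the grip in N (left out, the last holds). Time passes only in rows, so rows that repeat a pose let the fingers close. It gives the time, the measured TCP pose, the force, the opening and the grip force at its end, in the units of the state.
- r.get_obs(): the state, without advancing time (a new reading comes with each control period).
- optics.grab_frame(name): name is "scene" or "top" or "wrist"; returns a dict with "color" (420x560x3 uint8, blue, green, red), "K" (3x3 intrinsics, pixels), "R" (3x3) and "t" (3): a world point X has camera coordinates R X + t. Camera axes: x right, y down, z forward; pixel columns grow to the right and rows downward; lengths in m; the calibration is good to about 2 mm. A picture is of the moment at which its call begins. There is no depth.
- r.hand_in(): hands the job in; it is judged then, once.
The state is a dict: "clock": time; "joints": joint angles; "qvel": joint speeds; "tau": joint torques, N m; "tcp_pos": TCP position; "orientation": TCP orientation; "contact_force": force on the tool from outside, world axes, zero at the start; "moment": the same for the moment, N m; "grip_width": finger opening in m; "gripper_force": force on a finger pad.
Only numpy, scipy, OpenCV 4.12 (cv2) and the standard library are available. Lean on these libraries where they do the work, as an engineer would, in place of code of your own. Each camera call takes 0.05 s, during which the arm holds its last target. There are 200 camera calls.

## Working session

There is one attempt and no reset: what is moved stays moved. The work goes in short steps, Python scripts to look and compute and a shell command to move; the robot and the scene stay as the last step left them, time stands still between calls to the robot, and variables do not carry over. Pictures are saved under pics/ and viewed, at most 10 in all, crops included, and the job is handed in when it is done.

```bash
ls; mkdir -p pics
python3 - <<'E'
from bench import r, optics
import cv2,numpy as np
for n in ["scene","top","wrist"]:
    f=optics.grab_frame(n); cv2.imwrite(f"pics/{n}0.png",f["color"]); np.savez(f"pics/{n}0.npz",**f)
    print(n,f["K"].tolist(),np.round(f["R"],4).tolist(),np.round(f["t"],4).tolist(), np.round(-f["R"].T@f["t"],3))
print(r.get_obs(), r.tcp_to_tips)
a=cv2.imread("pics/scene0.png");b=cv2.imread("pics/top0.png")
E
```

```text
pics
scene [[396.9636325153283, 0.0, 279.77102413149026], [0.0, 396.9636325153283, 205.85198320663446], [0.0, 0.0, 1.0]] [[0.2178, 0.9759, 0.0123], [0.6485, -0.1352, -0.7492], [-0.7294, 0.1711, -0.6623]] [-0.1762, -0.2723, 1.2343] [ 1.115 -0.076  0.616]
top [[427.1877844109787, 0.0, 288.49040634238105], [0.0, 427.1877844109787, 211.46656815124638], [0.0, 0.0, 1.0]] [[-0.0248, -0.9997, -0.0081], [-0.9924, 0.0256, -0.1204], [0.1206, 0.005, -0.9927]] [0.0435, 0.6148, 1.0416] [0.486 0.023 1.108]
wrist [[337.34309691177356, 0.0, 273.6314280241432], [0.0, 337.34309691177356, 212.8647228915442], [0.0, 0.0, 1.0]] [[0.2901, 0.957, -0.0006], [0.9179, -0.278, 0.2832], [0.2709, -0.0827, -0.959]] [-0.6747, -0.0373, 0.3778] [0.128 0.667 0.373]
{'clock': 0.15, 'joints': array([-1.38509656,  0.47762866,  0.02234445,  1.55617242, -0.0115138 ,
        1.10932701, -0.08315267]), 'qvel': array([ 0.00170013, -0.00231183, -0.00028967, -0.00263051, -0.00074691,
       -0.0020895 ,  0.00048146]), 'tau': array([ 3.08013136e-03, -5.96930766e+01,  1.61025658e+00, -2.81492311e+01,
        1.26428611e-02,  6.51536771e-03,  1.09864186e-05]), 'tcp_pos': array([0.19534766, 0.64566386, 0.23855858]), 'orientation': array([-4.59883573e-01, -3.10762685e+00,  2.20268522e-03]), 'contact_force': array([-0.80762029, -0.32437374, -0.0151581 ]), 'moment': array([-0.03482757,  0.05156498, -0.02383513]), 'gripper_force': 0.0, 'grip_width': 0.08548608584195047} 0.008
```

View pics/scene0.png

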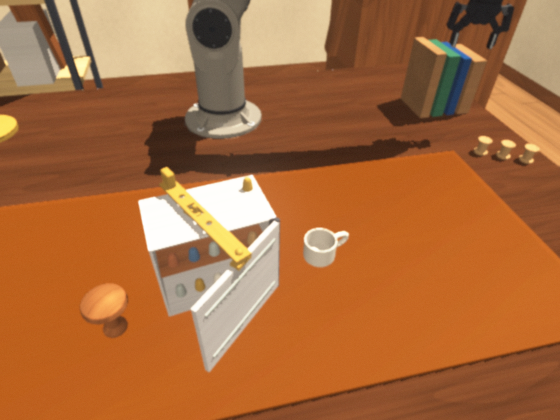

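View pics/top0.png

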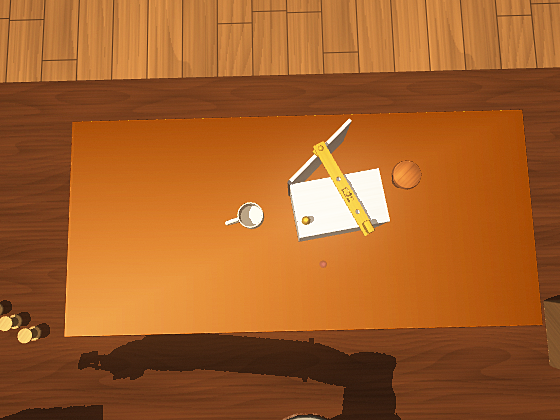

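The scene view shows the chest with its lid to the camera side, and the stay running from the lid pivot (~240,255) to the grip (~168,180). In the top view the chest spans about 290-390 × 168-240, with the pivot at (321,148), the grip at (367,227) and the glass thimble at (323,264). I'll zoom in on both.

Run:
```python
import cv2,numpy as np
b=cv2.imread("pics/top0.png")[110:260,270:430];a=cv2.imread("pics/scene0.png")[150:300,130:290]
for n,i in(("topz",b),("scz",a)): cv2.imwrite(f"pics/{n}.png",cv2.resize(i,None,fx=4,fy=4,interpolation=cv2.INTER_CUBIC))
```

```text
(no output)
```

View pics/topz.png

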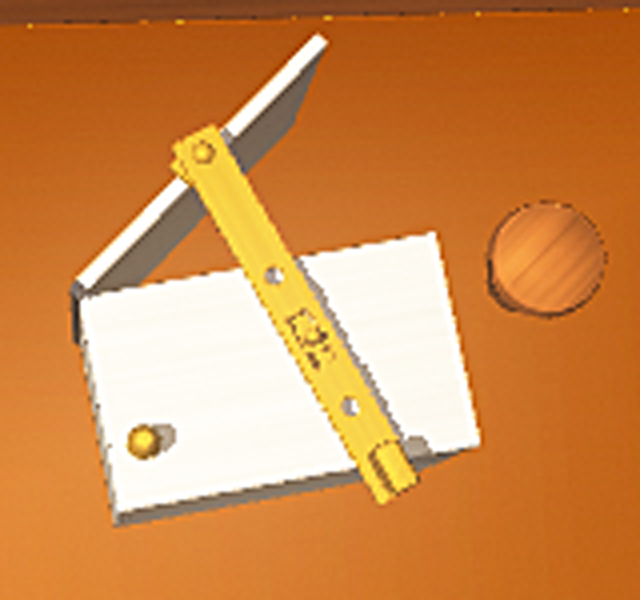

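View pics/scz.png

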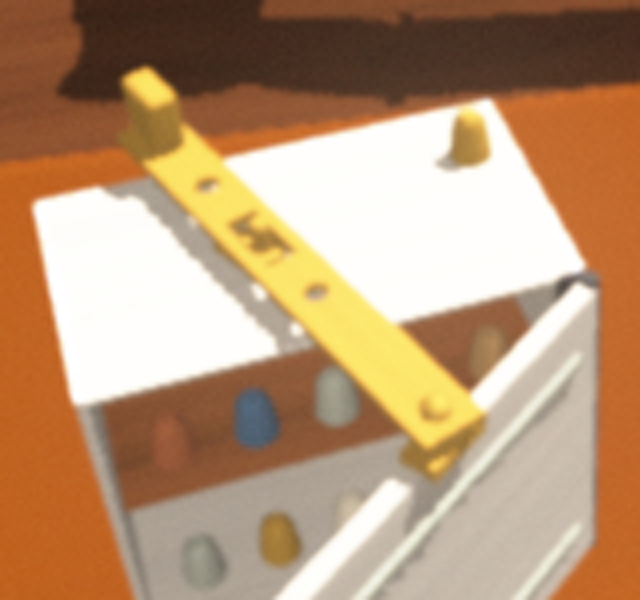

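The zooms show the chest's top corners clearly. The round holes are at topz (274,274) and (350,405), and at scz (317,291) and (208,186). The dark oblong hole with the pin in it is near topz (312,335). Next I fit the chest pose, lid angle and stay from both views.

```bash
cat > h.py <<'E'
import numpy as np
from scipy.optimize import least_squares
from scipy.spatial.transform import Rotation as Ro
def proj(f,X):
    c=np.atleast_2d(X)@f["R"].T+f["t"]; p=c@f["K"].T; return p[:,:2]/p[:,2:]
def tri(fs,ps):
    A=[];b=[]
    for f,p in zip(fs,ps):
        d=f["R"].T@np.linalg.solve(f["K"],[*p,1]);d/=np.linalg.norm(d);c=-f["R"].T@f["t"];P=np.eye(3)-np.outer(d,d);A.append(P);b.append(P@c)
    return np.linalg.lstsq(np.vstack(A),np.hstack(b),rcond=None)[0]
def chest(pose,p): # mm chest -> m world; pose x,y,z,yaw
    c,s=np.cos(pose[3]),np.sin(pose[3]); p=np.asarray(p,float)/1000
    return np.stack([pose[0]+c*p[...,0]-s*p[...,1],pose[1]+s*p[...,0]+c*p[...,1],pose[2]+p[...,2]],-1)
def pivot(q): return np.array([55+100*np.sin(q),100-100*np.cos(q)])
E
cat > fit.py <<'E'
from h import *
T=dict(np.load("pics/top0.npz"));S=dict(np.load("pics/scene0.npz"))
tz=lambda p:(np.array(p,float)+.5)/4-.5+[270,110]
sz=lambda p:(np.array(p,float)+.5)/4-.5+[130,150]
C=np.array([[50,100,170],[50,-100,170],[-70,-100,170],[-70,100,170]])
tc=tz([[80,298],[435,232],[480,443],[115,515]]);sc=sz([[583,265],[75,403],[33,203],[490,98]])
for n,a,b in zip("++ +- -- -+".split(),tc,sc):print(n,tri([T,S],[a,b]).round(4))
def holes(x):
    P=chest(x,[*pivot(x[4]),180]); d=np.array([np.cos(x[5]),np.sin(x[5]),0]); 
    return np.array([P+d*.078+[0,0,.005],P+d*.16+[0,0,.005],P+d*.199+[0,0,.033]])
th=tz([[274,274],[350,405]]);sh=sz([[317,291],[208,186],[148,78]])
print(tri([T,S],[th[0],sh[0]]),tri([T,S],[th[1],sh[1]]))
def res(x):
    X=chest(x,C);H=holes(x)
    return np.concatenate([(proj(T,X)-tc).ravel(),(proj(S,X)-sc).ravel(),(proj(T,H[:2])-th).ravel(),(proj(S,H)-sh).ravel()])
s=least_squares(res,[.5,-.1,0,0.2,.63,3.5],loss="soft_l1");x=s.x
print("x",x.round(4),"res",res(x).round(1).reshape(-1,2).tolist())
m=np.array([0,-20.]);u=np.array([-.893,-.451]);
print("mark",chest(x,[*m,180]),"pivot",chest(x,[*pivot(x[4]),180]),"holes",holes(x).round(4).tolist())
print("dist pivot-mark",np.linalg.norm(pivot(x[4])-m))
np.save("x.npy",x)
for s_ in(-7,0,7):
    p=m+u*s_
    qs=np.linspace(.5,1.8,1301);dd=[np.linalg.norm(pivot(q)-p)-160 for q in qs];q=qs[np.argmin(np.abs(dd))]
    d=chest(x,[*p,180])-chest(x,[*pivot(q),180]);d/=np.linalg.norm(d)
    print(s_,q,"pin",chest(x,[*p,180]).round(4),"yaw",np.arctan2(d[1],d[0]),"piv",chest(x,[*pivot(q),180]).round(4),"grip",(chest(x,[*pivot(q),180])+d*.199).round(4),"start dist",np.linalg.norm(pivot(x[4])-p), "px top",tz([0,0])*0+proj(T,chest(x,[*p,194]))[0])
E
python3 fit.py
```

```text
++ [0.6589 0.0236 0.1811]
+- [ 0.6911 -0.1738  0.179 ]
-- [ 0.5731 -0.1928  0.1796]
-+ [0.5389 0.0068 0.179 ]
[ 0.66674013 -0.08193745  0.19479217] [ 0.59413352 -0.12017293  0.19379977]
x [ 0.6257 -0.0825  0.01    0.1618  0.6335  3.6291] res [[-0.5, 0.0], [-0.4, -0.1], [-0.1, 0.2], [1.1, -0.8], [0.1, 0.5], [-0.1, -0.5], [0.2, -0.3], [-0.7, 0.2], [-0.4, 0.1], [-0.3, 0.0], [-0.1, -0.3], [-0.3, -0.7], [0.1, 1.6]]
mark [ 0.62894691 -0.1022786   0.19000255] pivot [ 0.73530901 -0.04499616  0.19000255] holes [[0.6664, -0.0815, 0.195], [0.5939, -0.1199, 0.195], [0.5595, -0.1382, 0.223]]
dist pivot-mark 120.8063450152606
-7 1.159 pin [ 0.6346 -0.0982  0.19  ] yaw -2.4791701490347533 piv [7.608e-01 3.000e-04 1.900e-01] grip [ 0.6039 -0.1221  0.19  ] start dist 113.87139407272905 px top [346.48588411 191.81284565]
0 1.072 pin [ 0.6289 -0.1023  0.19  ] yaw -2.5119722783250853 piv [ 0.7583 -0.0081  0.19  ] grip [ 0.5974 -0.1252  0.19  ] start dist 120.8063450152606 px top [348.52141042 194.37286115]
7 0.988 pin [ 0.6233 -0.1064  0.19  ] yaw -2.5399631945578083 piv [ 0.7552 -0.0159  0.19  ] grip [ 0.5911 -0.1285  0.19  ] start dist 127.74871781675778 px top [350.56007059 196.936818  ]
```

The fit is consistent: residuals are at most about 1.5 px, the shelf is at 10 mm, the stay's underside is at z=0.190 and q=0.6335. Next I work out the tool geometry and the hover move over the stay.

```bash
cat >> h.py <<'E'
def rows(goalp,goalR,p0,R0):
    return np.r_[R0.T@(np.asarray(goalp)-p0)/.025, Ro.from_matrix(R0.T@goalR).as_rotvec(degrees=True)/8]
def toolR(yawx,tilt=0.): # tool z down, tool x at world yaw; tilt: bar lifts about its across axis
    c,s=np.cos(yawx),np.sin(yawx); R=np.array([[c,s,0],[s,-c,0],[0,0,-1.]]); return R
E
python3 - <<'E'
from h import *
from bench import r
o=r.get_obs();R0=Ro.from_rotvec(o["orientation"]).as_matrix();p0=o["tcp_pos"]
print(R0.round(3))
w=dict(np.load("pics/wrist0.npz"));print("cam in tool",R0.T@(-w["R"].T@w["t"]-p0),"axis",R0.T@w["R"][2])
g=np.array([.5595,-.1382,.217])
for y in (3.6291,3.6291-np.pi):
    R=toolR(y)
    for p in ([.45,.45,.30],[.6,.15,.32],[g[0],g[1],.32]):print(y,p,rows(p,R,p0,R0).round(3))
E
```

```text
[[-0.957  0.29  -0.   ]
 [ 0.29   0.957 -0.001]
 [-0.    -0.001 -1.   ]]
cam in tool [ 0.07084416  0.00019481 -0.13396783] axis [-2.83160528e-01  6.71750926e-04  9.59072294e-01]
3.6291 [0.45, 0.45, 0.3] [-1.2017e+01 -4.5440e+00 -2.4500e+00 -1.0000e-02 -3.0000e-03 -5.5960e+00]
3.6291 [0.6, 0.15, 0.32] [-2.1235e+01 -1.4293e+01 -3.2360e+00 -1.0000e-02 -3.0000e-03 -5.5960e+00]
3.6291 [np.float64(0.5595), np.float64(-0.1382), 0.32] [-2.3023e+01 -2.5796e+01 -3.2190e+00 -1.0000e-02 -3.0000e-03 -5.5960e+00]
0.4875073464102071 [0.45, 0.45, 0.3] [-1.2017e+01 -4.5440e+00 -2.4500e+00 -4.0000e-03  1.2000e-02  1.6904e+01]
0.4875073464102071 [0.6, 0.15, 0.32] [-2.1235e+01 -1.4293e+01 -3.2360e+00 -4.0000e-03  1.2000e-02  1.6904e+01]
0.4875073464102071 [np.float64(0.5595), np.float64(-0.1382), 0.32] [-2.3023e+01 -2.5796e+01 -3.2190e+00 -4.0000e-03  1.2000e-02  1.6904e+01]
```

```bash
python3 -m creep '{"rows":[[-2,-0.8,-1,0,0,1.3,40],[-4.5,-1.7,-2,0,0,2.6,40],[-7,-2.6,-2.5,0,0,3.9,40],[-9.5,-3.5,-2.5,0,0,5.2,40],[-12,-4.5,-2.5,0,0,6.5,40],[-13.5,-6.2,-2.7,0,0,7.8,40],[-15,-7.8,-2.8,0,0,9.1,40],[-16.5,-9.4,-3,0,0,10.4,40],[-18,-11,-3.1,0,0,11.7,40],[-19.5,-12.6,-3.2,0,0,13,40]]}'
cat > to.py <<'E'
import sys
from h import *
from bench import r
o=r.get_obs();R0=Ro.from_rotvec(o["orientation"]).as_matrix();p0=o["tcp_pos"]
a=[float(v) for v in sys.argv[1:]]
print(rows(a[:3],toolR(a[3]),p0,R0).round(2),"pos",p0.round(4),"F",o["contact_force"].round(2),o["grip_width"],o["gripper_force"])
E
python3 to.py .6 0.08 .32 .4875; python3 to.py .5595 -.1382 .32 .4875
```

```text
clock: 1.4
tcp_pos: [0.5713, 0.2017, 0.3194]
orientation: [-2.736, -1.543, -0.0]
contact_force: [1.1, -0.4, 0.6]
grip_width: 0.04
gripper_force: 0.0
[-3.57  3.5  -0.03 -0.   -0.    3.86] pos [0.5713 0.2017 0.3194] F [ 1.12 -0.36  0.57] 0.040008843537056964 0.0
[-11.88   6.63  -0.03  -0.    -0.     3.86] pos [0.5713 0.2017 0.3194] F [ 1.12 -0.36  0.57] 0.040008843537056964 0.0
```

```bash
python3 -m creep '{"rows":[[-2,1.1,0,0,0,1.2,40],[-4,2.2,0,0,0,2.4,40],[-6,3.3,0,0,0,3.86,40],[-8,4.4,0,0,0,3.86,40],[-10,5.5,0,0,0,3.86,40],[-11.88,6.63,0,0,0,3.86,40],[-11.88,6.63,0,0,0,3.86,40],[-11.88,6.63,0,0,0,3.86,40]]}'
python3 to.py .5595 -.1382 .228 .4875
python3 - <<'E'
from bench import optics
import cv2,numpy as np
from h import *
f=optics.grab_frame("wrist");cv2.imwrite("pics/w1.png",f["color"]);np.savez("pics/w1.npz",**f)
x=np.load("x.npy")
pts={"end":[.5939,-.1199,.195],"inner":[.6664,-.0815,.195],"grip":[.5595,-.1382,.223],"mark":chest(x,[0,-20,194])}
for k,v in pts.items():print(k,proj(f,v)[0].round(1))
cv2.imwrite("pics/w1z.png",cv2.resize(f["color"],None,fx=1.42,fy=1.42,interpolation=cv2.INTER_CUBIC))
E
```

```text
clock: 2.4
tcp_pos: [0.5609, -0.136, 0.319]
orientation: [-3.046, -0.767, 0.001]
contact_force: [0.8, 1.1, 0.4]
grip_width: 0.0399
gripper_force: 0.0
[-0.09  0.05  3.64 -0.01  0.    0.04] pos [ 0.5609 -0.136   0.319 ] F [0.8  1.09 0.36] 0.03994646592470062 0.0
end [275.1 163. ]
inner [275.9  44.9]
grip [274.9 222.9]
mark [276.7 109.2]
```

View pics/w1z.png

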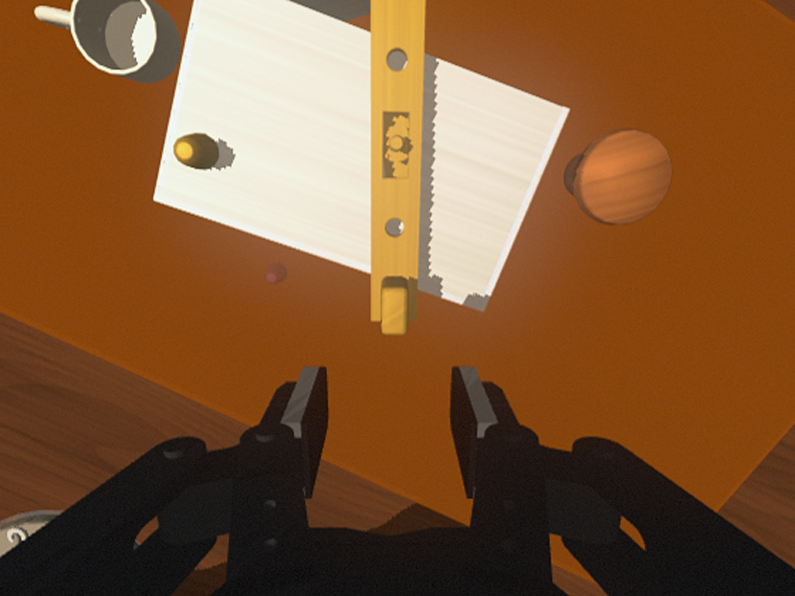

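The wrist view shows, in full-frame pixels, the end hole at (278.2,160), the inner hole at (279.6,41.9) and the pin tip in the oblong hole at (279.6,100.4). All sit about 3 px right of and 3 px above prediction, which is a calibration offset of roughly 2 mm. The pin lies a few mm from the mark, towards the pivot. I go lower for a second view.

```bash
python3 -m creep '{"rows":[[-0.05,0.08,1.2,0,0,0.04,40],[-0.09,0.13,2.4,0,0,0.04,40],[-0.09,0.13,2.76,0,0,0.04,40],[-0.09,0.13,2.76,0,0,0.04,40],[-0.09,0.13,2.76,0,0,0.04,40]]}'
python3 - <<'E'
from bench import optics
import cv2,numpy as np
from h import *
f=optics.grab_frame("wrist");cv2.imwrite("pics/w2.png",f["color"]);np.savez("pics/w2.npz",**f)
x=np.load("x.npy")
pts={"end":[.5939,-.1199,.195],"inner":[.6664,-.0815,.195],"grip":[.5595,-.1382,.223],"mark":chest(x,[0,-20,194])}
for k,v in pts.items():print(k,proj(f,v)[0].round(1))
cv2.imwrite("pics/w2z.png",cv2.resize(f["color"][0:300,180:380],None,fx=2,fy=2,interpolation=cv2.INTER_CUBIC))
E
```

```text
clock: 3.08
tcp_pos: [0.5613, -0.1403, 0.2514]
orientation: [3.048, 0.76, 0.003]
contact_force: [0.6, 0.7, 0.3]
grip_width: 0.0403
gripper_force: 0.0
end [268.  177.1]
inner [267.4  15.6]
grip [267.5 260.2]
mark [269.1 104.5]
```

View pics/w2z.png

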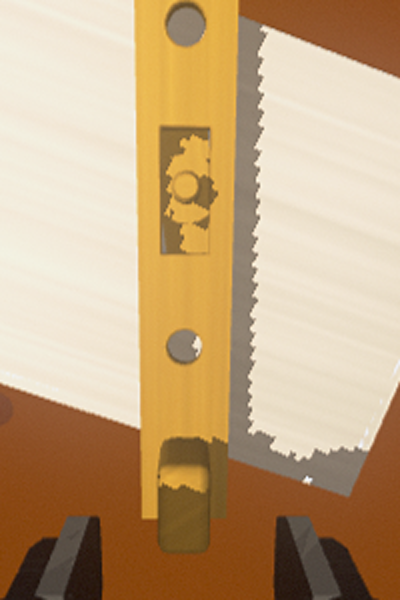

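In full-frame pixels this shows the end hole at (271.8,172.8), the inner hole at (272.3,11.8), the pin tip at (272.6,92.3) and the grip top at about (271.8,259.5). A joint fit over all four views, with small calibration biases, should give the pin's offset along its slot.

```bash
cat > fit2.py <<'E'
from h import *
import io,contextlib
with contextlib.redirect_stdout(io.StringIO()): exec(open("fit.py").read())
W=[dict(np.load(f"pics/w{i}.npz")) for i in(1,2)]
wz=[np.array([[279.6,41.9],[278.2,160.0],[279.6,100.4]]),np.array([[272.3,11.8],[271.8,172.8],[272.6,92.3]])]
u3=np.array([*u,0])
def pin(x,s,h=194): return chest(x,[*(m+u*s),h])
def res2(y):
    x,s,bt,br=y[:6],y[6],y[7:10],y[10:13]; out=[res(x)[:-2]]
    P=np.vstack([holes(x)[:2],pin(x,s)])
    for f,o in zip(W,wz):
        g=dict(f); g["R"]=Ro.from_rotvec(br/1000).as_matrix()@f["R"]; g["t"]=g["R"]@f["R"].T@f["t"]+bt/1000
        out.append((proj(g,P)-o).ravel()*1.5)
    return np.concatenate(out+[bt/2,br/6])
s2=least_squares(res2,np.r_[x,0,np.zeros(6)],loss="soft_l1");y=s2.x
print(y.round(4),"\nres",s2.fun[26:].round(2)); cov=np.linalg.inv(s2.jac.T@s2.jac);print("sd",np.sqrt(np.diag(cov))[:7])
x=y[:6];np.save("y.npy",y);H=holes(x);print("holes",H.round(4).tolist(),"pin",pin(x,y[6]).round(4))
d=np.array([np.cos(x[5]),np.sin(x[5])]);P=chest(x,[*pivot(x[4]),180])
v=(pin(x,y[6])-P)[:2];print("pin along bar",d@v,"across",np.cross(d,v))
p=m+u*y[6];qs=np.linspace(.5,1.8,13001);q=qs[np.argmin([abs(np.linalg.norm(pivot(q)-p)-160) for q in qs])]
Pn=chest(x,[*pivot(q),180]);dn=pin(x,y[6],180)-Pn;dn/=np.linalg.norm(dn);print("q",q,"yaw tool",np.arctan2(-dn[1],-dn[0]),"piv0",P,"piv",Pn,"grip",Pn+dn*.199,"turn",np.arctan2(dn[1],dn[0])%6.2832)
E
python3 fit2.py; python3 to.py .5595 -.1382 .209 .4875
```

```text
[ 0.6258 -0.0828  0.0096  0.1607  0.6384  3.6279 -4.3924  1.7126 -1.6518
  0.4259  1.0067  2.0754  2.0173] 
res [ 0.02 -0.08 -0.1  -0.16 -0.15 -0.15  0.13  0.29 -0.04  0.13  0.86 -0.83
  0.21  0.17  0.35  0.34]
sd [8.90208852e-04 6.36696777e-04 9.76598360e-04 5.61859259e-03
 1.33792323e-02 5.69716584e-03 1.32055374e+00]
holes [[0.6668, -0.0814, 0.1946], [0.5943, -0.1197, 0.1946], [0.5598, -0.138, 0.2226]] pin [ 0.6326 -0.0999  0.2036]
pin along bar 0.11692066037640547 across 0.00033551707074119114
q 1.1259000000000001 yaw tool 0.6484608975927044 piv0 [ 0.73577287 -0.04497328  0.18956462] piv [ 0.76008622 -0.00327847  0.18956462] grip [ 0.60148038 -0.1234666   0.18956462] turn 3.790068244002911
[-0.02 -0.11  1.7   0.01 -0.01  0.01] pos [ 0.5613 -0.1404  0.2515] F [-0.26 -0.2  -0.52] 0.04007397026750977 0.0fit2.py:19: DeprecationWarning: Arrays of 2-dimensional vectors are deprecated. Use arrays of 3-dimensional vectors instead. (deprecated in NumPy 2.0)
  v=(pin(x,y[6])-P)[:2];print("pin along bar",d@v,"across",np.cross(d,v))
```

```bash
python3 -m creep '{"rows":[[0,-0.06,0.9,0,0,0,40],[0,-0.06,1.4,0,0,0,40],[0,-0.06,1.7,0,0,0,40],[0,-0.06,1.7,0,0,0,25],[0,-0.06,1.7,0,0,0,12],[0,-0.06,1.7,0,0,0,5],[0,-0.06,1.7,0,0,0,5],[0,-0.06,1.7,0,0,0,5],[0,-0.06,1.7,0,0,0,5]]}' 30
python3 to.py .5595 -.1382 .209 .4875
```

```text
clock: 4.25
tcp_pos: [0.5601, -0.1395, 0.2082]
orientation: [3.048, 0.759, 0.001]
contact_force: [0.7, -1.0, 2.6]
grip_width: 0.0135
gripper_force: 31.8
[ 0.   -0.06 -0.03  0.   -0.01  0.  ] pos [ 0.5601 -0.1395  0.2082] F [ 0.72 -0.96  2.55] 0.013529489738945414 31.7515629529953
```

Grasped: the opening is 13.5 mm and the pose is consistent with the fit. Now I compute the lift-and-swing rows that follow the stay's pivot geometry.

```bash
cat > plan.py <<'E'
from h import *
y=np.load("y.npy");x=y[:6]
m=np.array([0,-20.]);u=np.array([-.893,-.451])
# grasp reference: TCP in bar frame at rest
P0=chest(x,[*pivot(x[4]),180])
def barR(yaw,tau): return Ro.from_euler("ZY",[yaw,-tau]).as_matrix()
def ref(tcp,R):  # TCP in bar frame, bar level at rest, pivot fixed
    yaw=np.arctan2(*(tcp-P0)[1::-1]); B=barR(yaw,0); return yaw,B.T@(tcp-P0),B.T@R
def goal(q,yaw,tau,g):
    B=barR(yaw,tau);return chest(x,[*pivot(q),180])+B@g[1],B@g[2]
E
python3 - <<'E'
from plan import *
from bench import r
o=r.get_obs();R0=Ro.from_rotvec(o["orientation"]).as_matrix();p0=o["tcp_pos"]
g=ref(p0,R0);print(g);np.savez("g.npz",a=g[0],b=g[1],c=g[2])
for tau in(.06,.12,.17):print("lift",tau,rows(*goal(x[4],g[0],tau,g),p0,R0).round(2))
for k in np.linspace(0,1,7):
    pr=goal(x[4]+k*(1.126-x[4]),g[0]+k*(3.790-2*np.pi-g[0]),.17,g)
    if k==0:b=pr
    print("swing",k.round(2),rows(*pr,*b).round(2),pr[0].round(3))
E
```

```text
(np.float64(-2.648056928984), array([ 1.99455281e-01, -1.86410207e-17,  1.85957033e-02]), array([[-9.99983310e-01,  5.73543887e-03, -6.96065745e-04],
       [ 5.73496630e-03,  9.99983324e-01,  6.79022090e-04],
       [ 6.99948628e-04,  6.75018843e-04, -9.99999527e-01]]))
lift 0.06 [ 0.06 -0.   -0.48 -0.   -0.43 -0.  ]
lift 0.12 [ 0.15 -0.   -0.95 -0.   -0.86 -0.  ]
lift 0.17 [ 0.24 -0.   -1.34 -0.01 -1.22 -0.  ]
swing 0.0 [0. 0. 0. 0. 0. 0.] [ 0.565 -0.137  0.242]
swing 0.17 [ 0.3   0.09 -0.05 -0.03  0.   -0.18] [ 0.573 -0.135  0.242]
swing 0.33 [ 0.6   0.15 -0.1  -0.06  0.   -0.36] [ 0.581 -0.133  0.242]
swing 0.5 [ 0.9   0.19 -0.15 -0.09  0.   -0.55] [ 0.588 -0.13   0.242]
swing 0.67 [ 1.18  0.21 -0.2  -0.12  0.   -0.73] [ 0.594 -0.127  0.242]
swing 0.83 [ 1.45  0.2  -0.25 -0.16  0.   -0.91] [ 0.6   -0.124  0.242]
swing 1.0 [ 1.72  0.18 -0.29 -0.19  0.   -1.09] [ 0.606 -0.12   0.242]
```

```bash
python3 -m creep '{"rows":[[0.02,0,-0.16,0,-0.14,0,5],[0.04,0,-0.32,0,-0.28,0,5],[0.06,0,-0.48,0,-0.43,0,5],[0.1,0,-0.72,0,-0.65,0,5],[0.15,0,-0.95,0,-0.86,0,5],[0.2,0,-1.15,0,-1.04,0,5],[0.24,0,-1.34,0,-1.22,0,5],[0.24,0,-1.34,0,-1.22,0,5]]}'
```

```text
clock: 5.25
tcp_pos: [0.5658, -0.1359, 0.2414]
orientation: [2.998, 0.748, -0.256]
contact_force: [1.9, -0.8, 0.2]
grip_width: 0.0133
gripper_force: 31.6
```

Lifted with no drag force. Now I swing it over the pin.

```bash
python3 -m creep '{"rows":[[0.3,0.09,-0.05,-0.03,0,-0.18,5],[0.6,0.15,-0.1,-0.06,0,-0.36,5],[0.9,0.19,-0.15,-0.09,0,-0.55,5],[1.18,0.21,-0.2,-0.12,0,-0.73,5],[1.45,0.2,-0.25,-0.16,0,-0.91,5],[1.72,0.18,-0.29,-0.19,0,-1.09,5],[1.72,0.18,-0.29,-0.19,0,-1.09,5],[1.72,0.18,-0.29,-0.19,0,-1.09,5]]}'
python3 - <<'E'
from bench import optics
import cv2,numpy as np
from plan import *
f=optics.grab_frame("wrist");cv2.imwrite("pics/w3.png",f["color"]);np.savez("pics/w3.npz",**f)
z=np.load("g.npz");g=(z["a"],z["b"],z["c"])
def bp(v,tau=.17): return chest(x,[*pivot(1.126),180])+barR(3.790,tau)@np.array(v)
br=y[10:13];bt=y[7:10]
h=dict(f);h["R"]=Ro.from_rotvec(br/1000).as_matrix()@f["R"];h["t"]=h["R"]@f["R"].T@f["t"]+bt/1000
for k,v in {"end":bp([.16,0,.005]),"slot":bp([.118,0,.005]),"inner":bp([.078,0,.005]),"pin":chest(x,[*(m+u*y[6]),194])}.items():print(k,proj(h,v)[0].round(1),v)
cv2.imwrite("pics/w3z.png",cv2.resize(f["color"][0:300,180:380],None,fx=2,fy=2,interpolation=cv2.INTER_CUBIC))
E
```

```text
clock: 6.25
tcp_pos: [0.606, -0.1195, 0.2411]
orientation: [2.92, 0.972, -0.248]
contact_force: [2.3, -1.5, -0.9]
grip_width: 0.0131
gripper_force: 31.8
end [277.1 188.8] [ 0.63507413 -0.09799195  0.22156172]
slot [277.   89.4] [ 0.66806753 -0.07299304  0.21445606]
inner [276.8 -22.4] [ 0.69948981 -0.04918456  0.20768877]
pin [277.  181.1] [ 0.63256328 -0.09991264  0.20356462]
```

View pics/w3z.png

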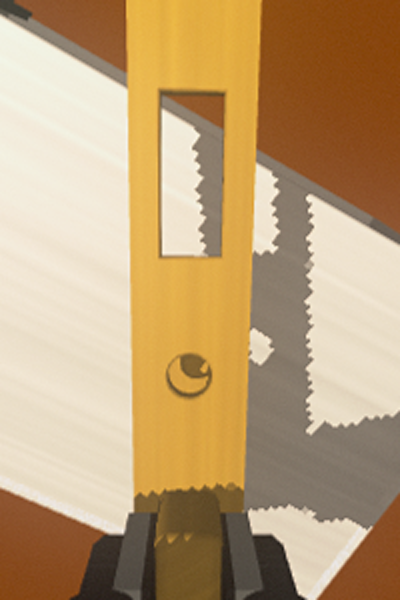

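The hole is at full-frame (274,187.3), with something yellow (the pin) seen through its lower left. I zoom in on it.

Run:
```python
import cv2
c=cv2.imread("pics/w3.png")[172:204,256:294]
cv2.imwrite("pics/w3h.png",cv2.resize(c,None,fx=16,fy=16,interpolation=cv2.INTER_CUBIC))
```

```text
(no output)
```

View pics/w3h.png

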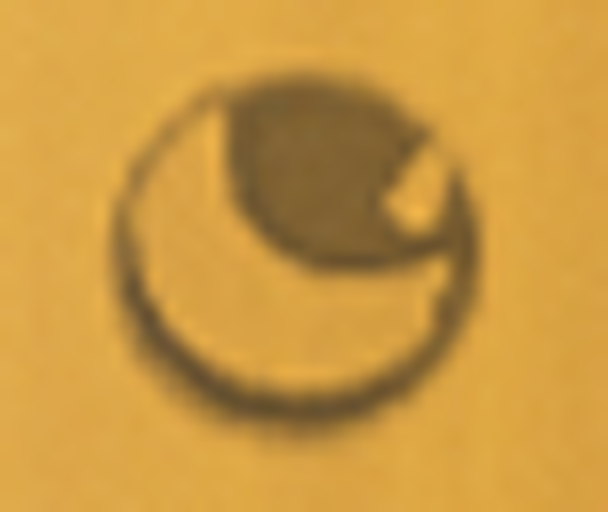

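Through the hole the pin's disc is clear: centre at (277.7,180.3), radius 4.0 mm, which matches. The hole's centre is at (274.2,187.2). So the hole needs about +1.6 mm along tool y and −0.3 mm along x. I compute the lowering rows with that correction added.

Run:
```python
from plan import *
z=np.load("g.npz");g=(z["a"],z["b"],z["c"])
# turn that carries the hole 1.63 mm sideways, and -0.3 mm along tool x (=+0.3 along bar)
b=goal(1.126,3.790,.17,g)
for t in(.17,.14,.105,.09,.075,.06,.045,.03,.015,0):
    pr=goal(1.126,3.790+.0102,t,g); d=np.array([np.cos(3.79),np.sin(3.79),0])*.0003
    print(t,rows(pr[0]+d,pr[1],*b).round(3))
```

```text
0.17 [-0.011  0.079  0.002 -0.012  0.    -0.072]
0.14 [-0.03   0.08   0.242 -0.01   0.215 -0.072]
0.105 [-0.043  0.08   0.522 -0.007  0.466 -0.072]
0.09 [-0.045  0.08   0.642 -0.006  0.573 -0.072]
0.075 [-0.046  0.08   0.762 -0.005  0.68  -0.072]
0.06 [-0.045  0.08   0.882 -0.004  0.788 -0.072]
0.045 [-0.042  0.081  1.002 -0.003  0.895 -0.072]
0.03 [-3.700e-02  8.100e-02  1.123e+00 -1.000e-03  1.003e+00 -7.200e-02]
0.015 [-0.031  0.081  1.243 -0.     1.11  -0.072]
0 [-2.300e-02  8.100e-02  1.362e+00  1.000e-03  1.218e+00 -7.200e-02]
```

```bash
python3 -m creep '{"rows":[[-0.01,0.08,0,-0.01,0,-0.07,5],[-0.01,0.08,0,-0.01,0,-0.07,5],[-0.03,0.08,0.24,-0.01,0.21,-0.07,5],[-0.04,0.08,0.52,-0.01,0.47,-0.07,5],[-0.04,0.08,0.52,-0.01,0.47,-0.07,5],[-0.04,0.08,0.52,-0.01,0.47,-0.07,5]]}'
python3 - <<'E'
from bench import optics
import cv2,numpy as np
from plan import *
f=optics.grab_frame("wrist");cv2.imwrite("pics/w4.png",f["color"]);np.savez("pics/w4.npz",**f)
B=barR(3.8002,.105);
br=y[10:13];bt=y[7:10]
h=dict(f);h["R"]=Ro.from_rotvec(br/1000).as_matrix()@f["R"];h["t"]=h["R"]@f["R"].T@f["t"]+bt/1000
P=chest(x,[*pivot(1.126),180])
for k,v in {"end":P+B@[.16,0,.005],"slot":P+B@[.118,0,.005],"pin":chest(x,[*(m+u*y[6]),194])}.items():print(k,proj(h,v)[0].round(1),v, "depth",(h["R"]@v+h["t"])[2])
cv2.imwrite("pics/w4h.png",cv2.resize(f["color"][172:212,254:298],None,fx=14,fy=14,interpolation=cv2.INTER_CUBIC))
E
```

```text
clock: 7.05
tcp_pos: [0.6041, -0.1238, 0.2287]
orientation: [2.94, 0.994, -0.155]
contact_force: [2.0, -0.8, -0.3]
grip_width: 0.0133
gripper_force: 32.0
end [276.3 186.2] [ 0.63466509 -0.10033142  0.21130623] depth 0.15109652203841462
slot [276.   86.3] [ 0.66769766 -0.07476832  0.20690433] depth 0.1391742376001277
pin [272.8 183.9] [ 0.63256328 -0.09991264  0.20356462] depth 0.15879510348852627
```

View pics/w4h.png

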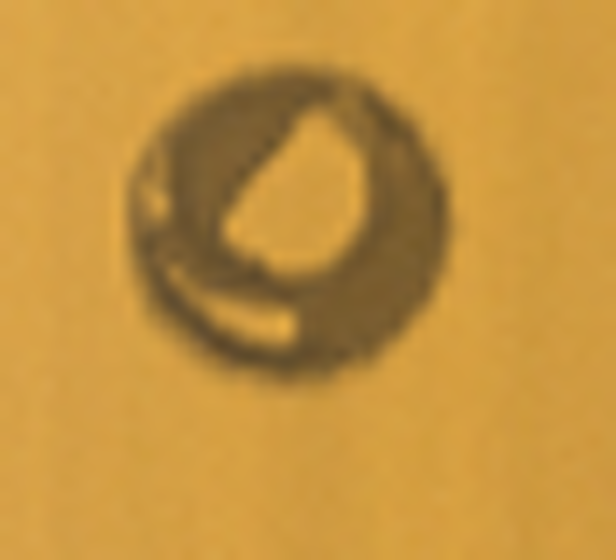

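The hole (274.1,187.4) and pin (273.8,184.8) now line up to about 0.2 mm, once the 1.4 mm outward travel during lowering is counted. I compute the descent from here.

```bash
cat > desc.py <<'E'
from plan import *
import sys
z=np.load("g.npz");g=(z["a"],z["b"],z["c"])
t0=float(sys.argv[1]);b=goal(1.126,3.8002,t0,g)
for t in map(float,sys.argv[2:]): print(t,rows(*goal(1.126,3.8002,t,g),*b).round(3))
E
python3 desc.py .105 .09 .08 .07 .06 .05
```

```text
0.09 [-0.01  -0.     0.12   0.001  0.107  0.   ]
0.08 [-0.016 -0.     0.2    0.001  0.179  0.   ]
0.07 [-0.021 -0.     0.28   0.001  0.251  0.   ]
0.06 [-0.026 -0.     0.36   0.002  0.322  0.   ]
0.05 [-0.029 -0.     0.44   0.002  0.394  0.   ]
```

```bash
python3 -m creep '{"rows":[[-0.015,-0.007,0.06,0,0.05,0,5],[-0.015,-0.007,0.12,0,0.11,0,5],[-0.02,-0.007,0.16,0,0.14,0,5],[-0.02,-0.007,0.2,0,0.18,0,5],[-0.02,-0.007,0.2,0,0.18,0,5]]}'; python3 -m creep '{"rows":[[0,0,0.04,0,0.036,0,5],[-0.005,0,0.08,0,0.07,0,5],[-0.005,0,0.08,0,0.07,0,5]]}'
```

```text
clock: 7.72
tcp_pos: [0.6035, -0.1239, 0.2236]
orientation: [2.949, 0.998, -0.117]
contact_force: [2.7, -0.9, -0.7]
grip_width: 0.0135
gripper_force: 32.2
clock: 8.1
tcp_pos: [0.6031, -0.1241, 0.2216]
orientation: [2.953, 0.999, -0.103]
contact_force: [3.1, -0.8, -0.5]
grip_width: 0.0131
gripper_force: 32.2
```

```bash
python3 desc.py .07 .06 .05 .04 .03 .02 .01 0; python3 -m creep '{"rows":[[-0.002,0,0.04,0,0.036,0,5],[-0.004,0,0.08,0,0.07,0,5],[-0.006,0,0.12,0,0.107,0,5],[-0.006,0,0.12,0,0.107,0,5]]}'
```

```text
0.06 [-0.007 -0.     0.08   0.     0.072  0.   ]
0.05 [-0.013 -0.     0.16   0.001  0.143  0.   ]
0.04 [-0.019 -0.     0.24   0.001  0.215  0.   ]
0.03 [-0.024 -0.     0.32   0.002  0.286  0.   ]
0.02 [-0.027 -0.     0.4    0.002  0.358  0.   ]
0.01 [-0.031 -0.     0.48   0.002  0.43   0.   ]
0.0 [-0.033 -0.     0.56   0.003  0.501  0.   ]
clock: 8.6
tcp_pos: [0.6028, -0.1244, 0.2186]
orientation: [2.958, 1.0, -0.081]
contact_force: [2.5, -1.2, -0.1]
grip_width: 0.0135
gripper_force: 32.2
```

```bash
python3 -m creep '{"rows":[[-0.005,0,0.05,0,0.045,0,5],[-0.01,0,0.1,0,0.09,0,5],[-0.014,0,0.15,0,0.135,0,5],[-0.014,0,0.15,0,0.135,0,5]]}';  python3 -m creep '{"rows":[[-0.003,0,0.04,0,0.036,0,5],[-0.006,0,0.08,0,0.07,0,5],[-0.009,0,0.12,0,0.107,0,5],[-0.009,0,0.12,0,0.107,0,5]]}'
```

```text
clock: 9.1
tcp_pos: [0.6024, -0.1247, 0.2148]
orientation: [2.965, 1.003, -0.053]
contact_force: [2.4, -0.3, -0.6]
grip_width: 0.0134
gripper_force: 32.2
clock: 9.6
tcp_pos: [0.6022, -0.1249, 0.2118]
orientation: [2.969, 1.004, -0.031]
contact_force: [3.3, -0.2, -0.2]
grip_width: 0.0133
gripper_force: 32.2
```

```bash
python3 -m creep '{"rows":[[-0.002,0,0.04,0,0.036,0,5],[-0.004,0,0.08,0,0.072,0,5],[-0.005,0,0.11,0,0.1,0,5],[-0.005,0,0.11,0,0.1,0,5]]}'; python3 -m creep '{"rows":[[0,0,0.015,0,0.015,0,5],[0,0,0.03,0,0.03,0,5],[0,0,0.03,0,0.03,0,5]]}'
```

```text
clock: 10.1
tcp_pos: [0.602, -0.1249, 0.2091]
orientation: [2.974, 1.006, -0.01]
contact_force: [2.2, -0.5, -0.8]
grip_width: 0.0133
gripper_force: 32.2
clock: 10.48
tcp_pos: [0.602, -0.125, 0.2084]
orientation: [2.975, 1.006, -0.004]
contact_force: [2.0, -1.2, 0.1]
grip_width: 0.0134
gripper_force: 32.2
```

```bash
python3 -m creep '{"rows":[[0,0,0.015,0,0.01,0,5],[0,0,0.03,0,0.02,0,5],[0,0,0.03,0,0.02,0,5]]}'
```

```text
clock: 10.85
tcp_pos: [0.6021, -0.125, 0.2083]
orientation: [2.976, 1.007, 0.001]
contact_force: [-1.0, 0.3, 5.3]
grip_width: 0.0137
gripper_force: 33.0
```

The stay is seated: Fz rises to 5 N at the same TCP height as the original home position. I release, retreat straight up and check.

```bash
python3 -m creep '{"rows":[[0,0,-0.01,0,0,0,16],[0,0,-0.01,0,0,0,22],[0,0,-0.01,0,0,0,40],[0,0,-0.01,0,0,0,40],[0,0,-0.01,0,0,0,40],[0,0,-0.8,0,0,0,40],[0,0,-1.7,0,0,0,40],[0,0,-1.7,0,0,0,40],[0,0,-1.7,0,0,0,40]]}'
python3 - <<'E'
from bench import optics
import cv2,numpy as np
f=optics.grab_frame("wrist");s=optics.grab_frame("scene")
a=cv2.resize(f["color"][0:300,180:380],None,fx=2,fy=2,interpolation=cv2.INTER_CUBIC)
b=cv2.resize(s["color"][140:340,120:250],(390,600),interpolation=cv2.INTER_CUBIC)
cv2.imwrite("pics/fin.png",np.hstack([a,b]))
E
```

```text
clock: 11.98
tcp_pos: [0.602, -0.1248, 0.2503]
orientation: [2.976, 1.007, 0.0]
contact_force: [0.0, -0.7, 0.2]
grip_width: 0.0403
gripper_force: 0.0
```

View pics/fin.png

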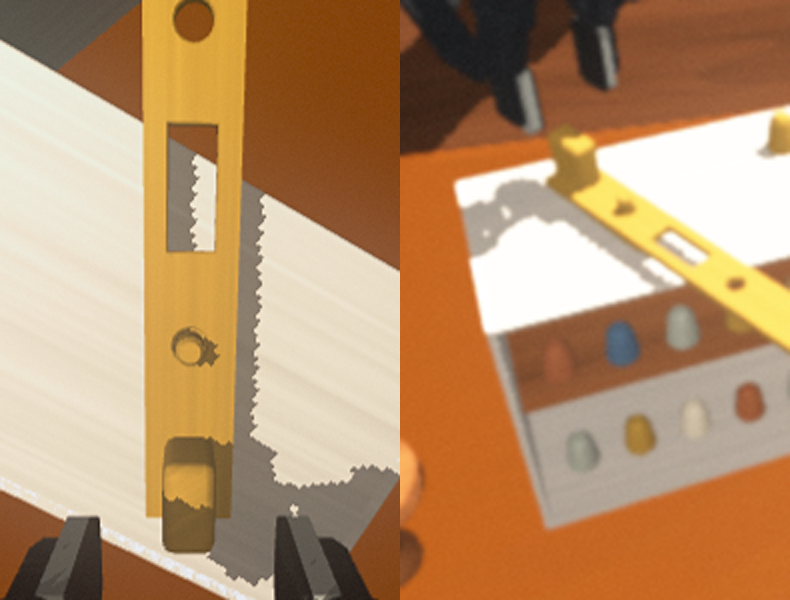

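The pin's tip stands up through the end hole at (188,347), casting a shadow on the bar. The bar lies level, and the fingers are clear of it.

```bash
python3 -c "
from bench import r
print(r.hand_in())"
```

```text
the job is handed in; nothing more can be done
None
```

The stay's end hole is fully home over the pin, the lid stands wider open, and the gripper has let go and is clear; I handed the job in at about 12 s, and wrist force readings stayed near 5 N.

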